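# Photograph pattern templates on the light panel

### The arm

A 7-joint arm with a two-finger parallel gripper is mounted at the origin on the work surface. World frame = base frame: x ahead of the robot, y to its left, z up, the work surface at z = 0. Lengths are in mm, angles in degrees, forces in N, time in s.
With the tool pointing down it reaches from about 400 to 850 mm from the base axis. Payload 10.4 kg.
Tool frame: the origin (TCP) lies on the centre line of the jaws, within the pads' length; the fingertips stand 22 mm ahead of it and the grasp point (between the pads) lies 3 mm ahead of it; x points along the fingers, y is the direction in which the jaws open and shut, and the axes are right-handed (so a half turn about x gives the same grasp; the last joint's range is limited). The gripper opens to 87 mm and grips with 3 to 60 N. Pads are 19 mm wide; open, the fingers measure 117 mm over their backs; the gripper's body (75 mm by 190 mm) begins 51 mm behind the grasp point.
Start: joints at [73.132, 19.034, -3.707, 83.658, 1.238, 77.344, -5.071], TCP at [167.811, -602.071, 244.576] pointing down, gripper open.
Joint ranges: [-148.97, 148.97], [-28.65, 121.19], [-84.17, 76.75], [9.2, 138.47], [-72.65, 252.65], [3.7, 117.97], [-149.18, 149.18]. Speed limits (degrees/s): [127.2, 127.2, 159.86, 159.86, 180, 180, 180].

### API

Orientations are given as [roll, pitch, yaw] about the fixed x, y, z axes, in that order (R = Rz(yaw) Ry(pitch) Rx(roll)).
In Python, from cell import ctrl, solver, eyes gives the robot as it stands. The module is installed in compiled form; this text tells all that it offers. Calls block until the motion is done:
- ctrl.movep(position, orientation): joint-space move of the TCP to a pose.
- ctrl.move_l(position, max_speed=150, attitude=None, f_stop=None): straight line of the TCP; attitude=None keeps the orientation; max_speed is the mean speed in mm/s. With f_stop (N) it stops when the force on the tool has changed by that much, and returns True; else False.
- ctrl.goto_joints(angles): joint-space move.
- ctrl.open_gripper() and ctrl.close_gripper(effort=None): open the fingers fully, or close them until they stop; effort is the grip in N (None keeps the last).
- ctrl.dwell(seconds).
- solver.inverse_kinematics(position, orientation): joint angles nearest the present ones, or None.
- eyes.grab_frame(name): name is "scene" or "side" or "wrist"; returns the picture (384x512x3 uint8, red, green, blue); there is no depth.
- eyes.calibration(name): a dict with "intrinsics" (3x3 intrinsics, pixels), "world_from_camera" (4x4, takes a point from camera to world coordinates); the wrist camera has in their place "mount" (4x4, takes a point from camera to tool coordinates, whose origin is the TCP and whose axes are the tool frame's). Camera axes: x right, y up, looking along -z (the intrinsics and any distortion apply to the point x, -y, -z); pixel columns grow to the right and rows downward; lengths in mm; the calibration is good to about 2 mm. A picture is of the moment at which its call begins: read the wrist's pose just before it. calibration takes no time and is no camera call.
A pose or a line that the arm cannot do raises ctrl.Unreachable and nothing moves.
- ctrl.close_job(): hands the job in, once; it reports no verdict.
Readings, each from a call of its own:
- ctrl.get_clock(): time.
- ctrl.get_joint_pos(): joint angles.
- ctrl.get_dq(): joint speeds.
- ctrl.get_effort(): joint torques, N m.
- ctrl.get_tcp_pos(): TCP position.
- ctrl.get_ee_rot(): TCP orientation.
- ctrl.get_ft_force(): force on the tool from outside, world axes, zero at the start.
- ctrl.get_ft_torque(): the same for the moment, N m.
- ctrl.get_finger_gap(): opening from 0.0 (shut) to 1.0 (fully open).
Only numpy, scipy, OpenCV 4.12 (cv2) and the standard library are available. Lean on these libraries where they do the work, as an engineer would, in place of code of your own. Each camera call takes 0.05 s, during which the arm holds its last target.

### The job

Get the pattern templates photographed: lay every plywood template on the bench flat on the glass of the light panel, wholly on the glass, side by side without overlapping, long side along the panel's long side, and slide both faders of the control box level with the white clips beside their tracks. When that is so, press the round key fully down and let it go, then do the same with the long key, which takes the picture; afterwards slide both faders fully home to the ends of their tracks that are away from the keys, leaving the templates where they lie and the clips and the other things on the bench undisturbed.

Things in the scene. Friction and masses are not known exactly. Their poses are not given: they have to be found in the camera images.
- panel: light panel, a flat grey slab 216 (x) x 276 (y) x 14 mm with white glass 200 x 260 mm flush in its top, fixed on the bench, left or right of the middle. Origin: centre of the underside; long side along its y; z up. Holds up to four templates in two rows (x) of two (y).
- console: control box, grey, 190 (x) x 240 (y) x 22 mm, fixed on the bench on the other side. Origin: centre of the underside; z up. Two fader tracks run along its y, their centres at x = +45 mm (far from the robot) and x = -45 mm (near); each fader moves between y = -95 and y = +5 mm. The two keys are at y = +82 mm.
- fader_far (a joint): far fader, m along its track: 0 at the end away from the keys (-y of the box), 0.1 at the end next to the keys. Black upright grip 28 (x) x 20 (y) x 42 mm, foot at 23.5 mm above the bench. Slides with about 1.5 N of friction and stays where it is left.
- fader_near (a joint): near fader, same kind, track and values.
- fader_far_top (a point): centre of the top of the far fader's grip, 65.5 mm above the bench, where a white line crosses it; axes as the control box.
- fader_near_top (a point): the same on the near fader's grip.
- clip_far_mark (a point): white clip beside the far track, on the side away from the near track, 28 mm from the track's centre line to this point; clip 20 (x) x 8 (y) x 10 mm, this point on its top near the end towards the track, top 32.5 mm above the bench; stiff, not to be moved. The fader is set when its white line has the same y along the box as this point (the middle of the clip). Axes as the control box.
- clip_near_mark (a point): the same clip beside the near track, on the side away from the far track (towards the robot).
- round_key (a joint): round spring key, m pressed: 0 up, 0.006 fully down (about 5 N). Cap 32 mm across in a black ring, far side of the box (x = +45 mm).
- round_key_top (a point): centre of the round key's cap, 40 mm above the bench when up.
- long_key (a joint): long spring key, m pressed: 0 up, 0.006 fully down (about 5 N). Cap 60 (x) x 22 (y) mm, near side of the box (x = -40 mm). Takes the picture.
- long_key_top (a point): centre of the long key's cap, 40 mm above the bench when up.
- template1: loose plywood pattern template, 100 (its x) x 64 (its y) x 6 mm, plain rectangle, about 120 g, with a dark wooden grip bar standing on its middle: 50 (along x) x 16 (along y) mm, rising 34 mm above the plywood (top 40 mm above the underside). Origin: centre of the underside, under the middle of the bar; z up. May be absent.
- template2: loose plywood pattern template, 100 (its x) x 64 (its y) x 6 mm, one end (+x) half round, about 120 g, with a dark wooden grip bar standing on its middle: 50 (along x) x 16 (along y) mm, rising 34 mm above the plywood (top 40 mm above the underside). Origin: centre of the underside, under the middle of the bar; z up. May be absent.
- template3: loose plywood pattern template, 100 (its x) x 64 (its y) x 6 mm, plain rectangle, about 120 g, with a dark wooden grip bar standing on its middle: 50 (along x) x 16 (along y) mm, rising 34 mm above the plywood (top 40 mm above the underside). Origin: centre of the underside, under the middle of the bar; z up. May be absent.
- template4: loose plywood pattern template, 100 (its x) x 64 (its y) x 6 mm, one end (+x) half round, about 120 g, with a dark wooden grip bar standing on its middle: 50 (along x) x 16 (along y) mm, rising 34 mm above the plywood (top 40 mm above the underside). Origin: centre of the underside, under the middle of the bar; z up. May be absent.
- weight: bystander: dark steel cylinder 64 mm across, 55 mm high, standing at the far side of the bench; leave alone. Origin: centre of the underside.
- tape: bystander: cardboard ring 90 mm across, 25 mm high, lying at the far side; leave alone. Origin: centre of the underside.
- whetstone: bystander: brown sharpening stone 150 x 50 x 25 mm at the far side; leave alone. Origin: centre of the underside.
Things that resemble listed ones, but are neither listed nor needed, are in the scene too. What is shaped like the template3 but pink is not meant.

How it is judged (in metres and radians):
On the way, in this order (a step that is already met when the one before it is completed fails the run):
1. all templates lie on the glass and both faders are level with their clips (x of template1 in the frame of panel between -0.07 and 0.07 m and y of template1 in the frame of panel between -0.082 and 0.082 m and z of template1 in the frame of panel between 0.01 and 0.018 m and angle between each of template1, template2, template3, template4's own z axis and vertical below 0.06 rad and angle between the x axis of each of template1, template2, template3, template4 and the y axis of panel, either way round below 0.2 rad and x of template2 in the frame of panel between -0.07 and 0.07 m and y of template2 in the frame of panel between -0.082 and 0.082 m and z of template2 in the frame of panel between 0.01 and 0.018 m and x of template3 in the frame of panel between -0.07 and 0.07 m and y of template3 in the frame of panel between -0.082 and 0.082 m and z of template3 in the frame of panel between 0.01 and 0.018 m and x of template4 in the frame of panel between -0.07 and 0.07 m and y of template4 in the frame of panel between -0.082 and 0.082 m and z of template4 in the frame of panel between 0.01 and 0.018 m and y of fader_far_top in the frame of clip_far_mark between -0.005 and 0.005 m and y of fader_near_top in the frame of clip_near_mark between -0.005 and 0.005 m), for 0.3 s.
2. the round key is pressed fully down (value of joint round_key above 0.004 m), for 0.02 s.
3. with the round key let go, the long key is pressed fully down while the templates lie on the glass and both faders are level with their clips (all of step 1 and value of joint long_key above 0.004 m and value of joint round_key below 0.002 m), for 0.02 s.
4. both faders are home, at the ends of their tracks away from the keys (value of joint each of fader_far, fader_near below 0.004 m), for 0.2 s.
At the end, for the whole second after the job is handed in: All templates rest flat on the glass (centre within 70 mm in x and 82 mm in y of the panel's middle, tilt under 0.06 rad, long side within 0.2 rad of the panel's); both faders within 4 mm of the ends away from the keys; both keys up (all of step 4 and x of template1 in the frame of panel between -0.07 and 0.07 m and y of template1 in the frame of panel between -0.082 and 0.082 m and z of template1 in the frame of panel between 0.01 and 0.018 m and angle between each of template1, template2, template3, template4's own z axis and vertical below 0.06 rad and angle between the x axis of each of template1, template2, template3, template4 and the y axis of panel, either way round below 0.2 rad and x of template2 in the frame of panel between -0.07 and 0.07 m and y of template2 in the frame of panel between -0.082 and 0.082 m and z of template2 in the frame of panel between 0.01 and 0.018 m and x of template3 in the frame of panel between -0.07 and 0.07 m and y of template3 in the frame of panel between -0.082 and 0.082 m and z of template3 in the frame of panel between 0.01 and 0.018 m and x of template4 in the frame of panel between -0.07 and 0.07 m and y of template4 in the frame of panel between -0.082 and 0.082 m and z of template4 in the frame of panel between 0.01 and 0.018 m and value of joint each of round_key, long_key below 0.002 m and linear speed of each of template1, template2, template3, template4 below 0.02 m/s); the robot touches nothing.
It fails at once if the weight is disturbed (moved over 30 mm) (distance of weight from where it was at the start of the episode above 0.03 m).
It fails at once if the tape is disturbed (moved over 30 mm) (distance of tape from where it was at the start of the episode above 0.03 m).
It fails at once if the whetstone is disturbed (moved over 30 mm) (distance of whetstone from where it was at the start of the episode above 0.03 m).
It fails at once if the far clip is shifted over 4 mm (distance of clip_far_mark from where it was at the start of the episode above 0.004 m).
It fails at once if the near clip is shifted over 4 mm (distance of clip_near_mark from where it was at the start of the episode above 0.004 m).
Of template1, template2, template3, template4 only 2 to 4 are there at a start; the rules pass over those that are not, and their reading is None.
At some moment in a run one of template1, template2, template3, template4 may be knocked a few centimetres aside while the robot is not near it.
Once in a run the grip may slacken for a moment while it holds something.
It also fails if it takes over 210 s, if anything falls off the work surface, if the arm or the gripper's body presses on something with over 40 N, if the wrist force passes 120 N, or if a joint passes its speed limit or range.

## Working session

There is one attempt and no reset: what is moved stays moved. The work goes in short steps, each a Python script; the robot and the scene stay as the last script left them, time stands still between calls to the robot, and variables do not carry over. Pictures are saved under pics/ and viewed, and the job is handed in when it is done.

```bash
mkdir -p pics; ls
python3 - <<'E'
from cell import ctrl, solver, eyes
import cv2
for n in ("scene","side","wrist"):
    f=eyes.grab_frame(n); cv2.imwrite(f"pics/{n}0.png",cv2.resize(f[:,:,::-1],(800,600)))
    print(n,{k:(v.tolist() if hasattr(v,'tolist') else v) for k,v in eyes.calibration(n).items()})
print(ctrl.get_clock(),ctrl.get_ee_rot(),ctrl.get_tcp_pos())
E
```

```text
pics
scene {'intrinsics': [[347.9403597395468, 0.0, 261.5329516046207], [0.0, 347.9403597395468, 195.6083007173178], [0.0, 0.0, 1.0]], 'world_from_camera': [[-0.17126235220330135, -0.8584631448905663, 0.4834358650145755, 1136.721384523992], [0.9851282869441863, -0.14232098548811992, 0.09626523438969693, 99.26295016914816], [-0.013837087128630545, 0.4927329560261713, 0.8700705540733497, 1034.6923100230856], [0.0, 0.0, 0.0, 1.0]]}
side {'intrinsics': [[359.82880799602026, 0.0, 261.58555055311194], [0.0, 359.82880799602026, 189.68433150893136], [0.0, 0.0, 1.0]], 'world_from_camera': [[-0.9860470356351212, 0.12184332127004258, -0.11342596077210518, 487.8021098386704], [-0.16593469661214574, -0.7738601161616304, 0.6112333409382567, 630.7783959592472], [-0.013301126847944371, 0.6215261263021796, 0.7832805080865869, 857.5720839101195], [0.0, 0.0, 0.0, 1.0]]}
wrist {'intrinsics': [[304.7020508680065, 0.0, 259.5997395560846], [0.0, 304.7020508680065, 188.46325585044156], [0.0, 0.0, 1.0]], 'mount': [[0.0011963364325609288, 0.29112819106545995, -0.9566833045193637, -139.78885963905546], [0.999999147853834, 0.00015163931762246058, 0.0012966484180095149, -0.11705096955105798], [0.000522561711861099, -0.956684040513098, -0.2911277615700482, -80.08975821781515], [0.0, 0.0, 0.0, 1.0]]}
0.15 [-87.46373116  89.93865044 108.10664837] [ 167.69046294 -601.8063622   243.94959495]
```

View pics/scene0.png

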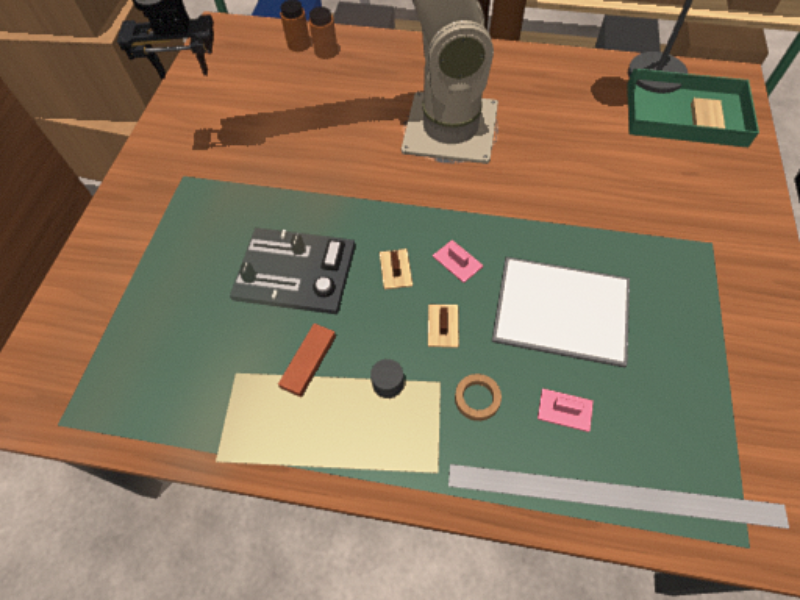

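View pics/side0.png

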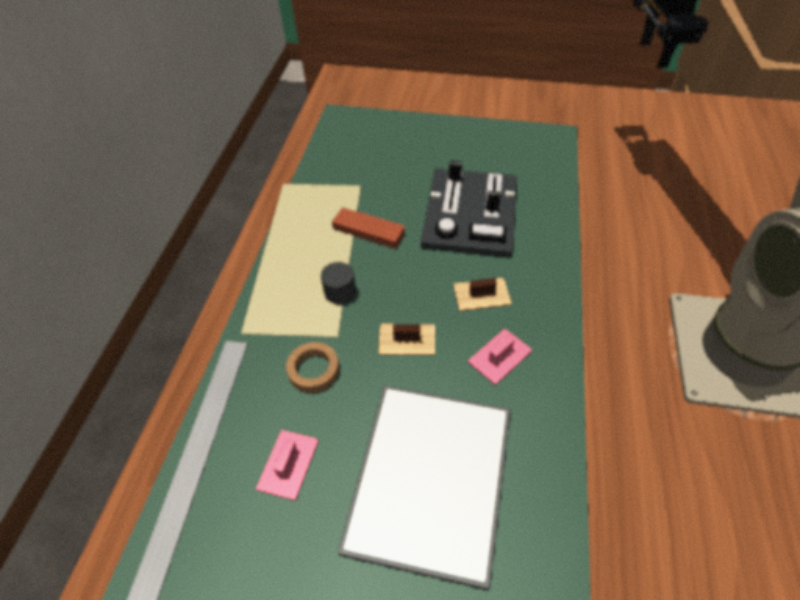

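View pics/wrist0.png

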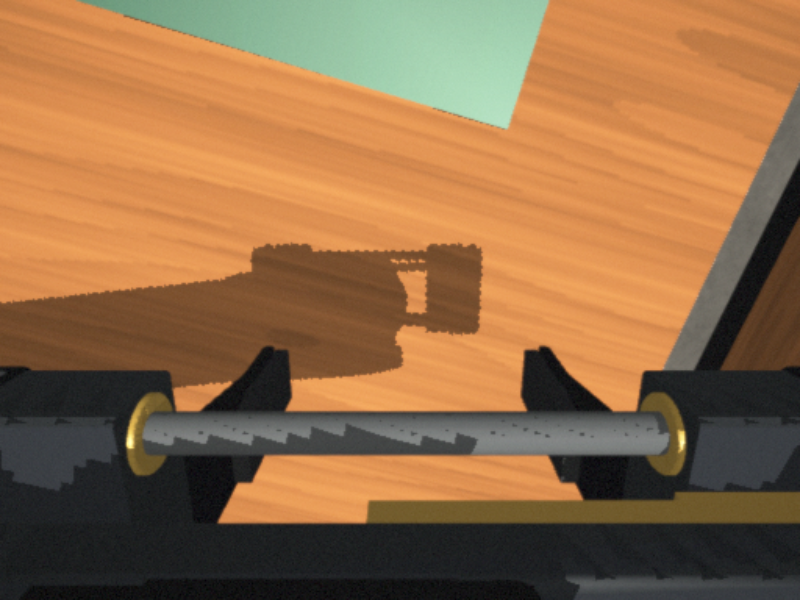

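Candidates (800x600 scene picture): plywood with dark bar at (395,268) and (443,325); pink lookalikes at (458,258) and (566,409), which are not meant; and a wooden block in the green tray at (708,112). I'll check close crops.

Run:
```python
import cv2,numpy as np
a=cv2.imread("pics/scene0.png")
r=lambda x0,y0,x1,y1:cv2.resize(a[y0:y1,x0:x1],(400,300),interpolation=cv2.INTER_CUBIC)
cv2.imwrite("pics/crop0.png",np.vstack([np.hstack([r(370,235,490,355),r(620,60,760,150)]),np.hstack([r(225,220,365,320),r(490,250,640,370)])]))
```

```text
(no output)
```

View pics/crop0.png

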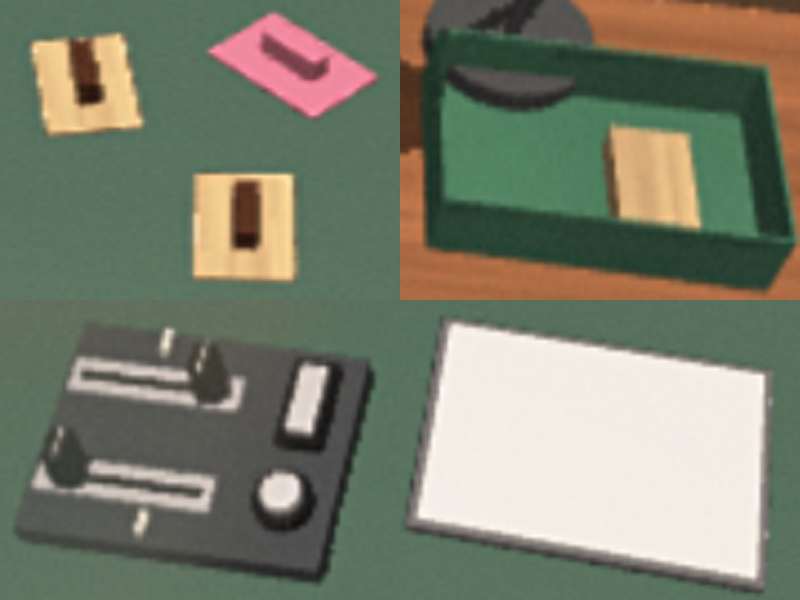

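Both crops show plain plywood rectangles with dark bars. The tray block has no bar. I'll localize these from both fixed cameras.

```bash
cat > h.py <<'E'
from cell import ctrl, solver, eyes
import cv2, numpy as np
from scipy.spatial.transform import Rotation as Rot
def ray(cal,uv,T):
    K=np.array(cal["intrinsics"]); d=np.linalg.inv(K)@[uv[0],uv[1],1]; d=np.array([d[0],-d[1],-d[2]])
    return T[:3,3],T[:3,:3]@d
def toplane(cal,uv,z,T=None):
    T=np.array(cal["world_from_camera"]) if T is None else T
    o,d=ray(cal,uv,T); return (o+d*(z-o[2])/d[2])[:2]
def proj(cal,P,T=None):
    T=np.array(cal["world_from_camera"]) if T is None else T
    p=T[:3,:3].T@(np.asarray(P,float)-T[:3,3]); K=np.array(cal["intrinsics"])
    q=K@[p[0],-p[1],-p[2]]; return q[:2]/q[2]
def toolT():
    T=np.eye(4); T[:3,:3]=Rot.from_euler('xyz',ctrl.get_ee_rot(),degrees=True).as_matrix(); T[:3,3]=ctrl.get_tcp_pos(); return T
def wristshot(name):
    T=toolT()@np.array(eyes.calibration("wrist")["mount"]); f=eyes.grab_frame("wrist")
    cv2.imwrite(f"pics/{name}.png",f[:,:,::-1]); np.save(f"pics/{name}.npy",T); 
    cv2.imwrite(f"pics/{name}_v.png",cv2.resize(f[:,:,::-1],(800,600),interpolation=cv2.INTER_CUBIC)); return f,T
def att(yaw):
    # tool x down; tool y at world angle yaw
    y=np.radians(yaw); X=np.array([0,0,-1.]);Y=np.array([np.cos(y),np.sin(y),0]); 
    return Rot.from_matrix(np.column_stack([X,Y,np.cross(X,Y)])).as_euler('xyz',degrees=True)
E
python3 - <<'E'
from h import *
for n,pts in {"scene":dict(tA=(396,257,40),tB=(445,315,40),panel=[(508,259,14),(629,276,14),(625,362,14),(495,341,14)],
  cons=[(256,228,22),(355,239,22),(338,311,22),(232,298,22)],rk=(324,285,40),lk=(334,254,40),ff=(245,265,65),fn=(297,235,65)),
 "side":dict(tA=(483,283,40),tB=(406,326,40),panel=[(386,390,14),(508,409,14),(488,585,14),(342,553,14)],rk=(447,226,40),lk=(488,230,40))}.items():
    c=eyes.calibration(n)
    for k,v in pts.items():
        for p in (v if isinstance(v,list) else [v]):
            print(n,k,toplane(c,(p[0]*.64,p[1]*.64),p[2]).round())
R=ctrl.get_ee_rot(); print(Rot.from_euler('xyz',R,degrees=True).as_matrix().round(2))
E
```

```text
scene tA [467. -60.]
scene tB [594.  68.]
scene panel [413. 187.]
scene panel [416. 454.]
scene panel [627. 441.]
scene panel [623. 178.]
scene cons [ 427. -401.]
scene cons [ 420. -165.]
scene cons [ 612. -159.]
scene cons [ 618. -394.]
scene rk [ 564. -199.]
scene lk [ 481. -197.]
scene ff [ 557. -373.]
scene fn [ 461. -284.]
side tA [473. -61.]
side tB [600.  60.]
side panel [614. 178.]
side panel [409. 181.]
side panel [420. 449.]
side panel [626. 442.]
side rk [ 559. -202.]
side lk [ 475. -203.]
[[-0.    0.27 -0.96]
 [ 0.   -0.96 -0.27]
 [-1.   -0.    0.  ]]
```

Run:
```python
from h import *
for nm,x,y in (("cons",518,-280),("tpl",530,0),("panel",519,314)):
    for yaw in (-90,90):
        p=[x-80 if yaw<0 else x+80,y,280]; s=solver.inverse_kinematics(p,att(yaw)); print(nm,yaw,s)
ctrl.movep([450,-280,260],att(-90)); wristshot("wc1")
ctrl.movep([470,0,300],att(-90)); wristshot("wt1")
ctrl.movep([450,314,300],att(-90)); wristshot("wp1")
print(ctrl.get_clock())
a=[cv2.resize(cv2.imread(f"pics/{n}.png"),(800,600)) for n in ("wc1",)]
```

```text
cons -90 [ 45.3893919    5.8140216  -19.08973676  95.54948787   1.9343625
  78.96034354 -63.97974732]
cons 90 [ 47.22946416  27.21797598 -38.15507456  72.93599971  16.47154844
  85.24623869 100.88532011]
tpl -90 [ 48.35397879  -2.83534353 -51.42762365 103.22785242  -2.2614117
  78.54956304 -92.590268  ]
tpl 90 [ 35.46330869  24.55762724 -53.6818104   80.88282997  19.66517001
  84.32294296  72.38263181]
panel -90 [ -47.46836611    7.03390473    7.73736867   94.08228949   -0.96250826
   78.94873352 -129.6040151 ]
panel 90 [  7.45957491  39.4781172  -66.63863755  69.15609865  35.74004781
  92.23747138  38.30034608]
4.1667<sys>:0: UserWarning: Gimbal lock detected. Setting third angle to zero since it is not possible to uniquely determine all angles.
```

View pics/wc1_v.png

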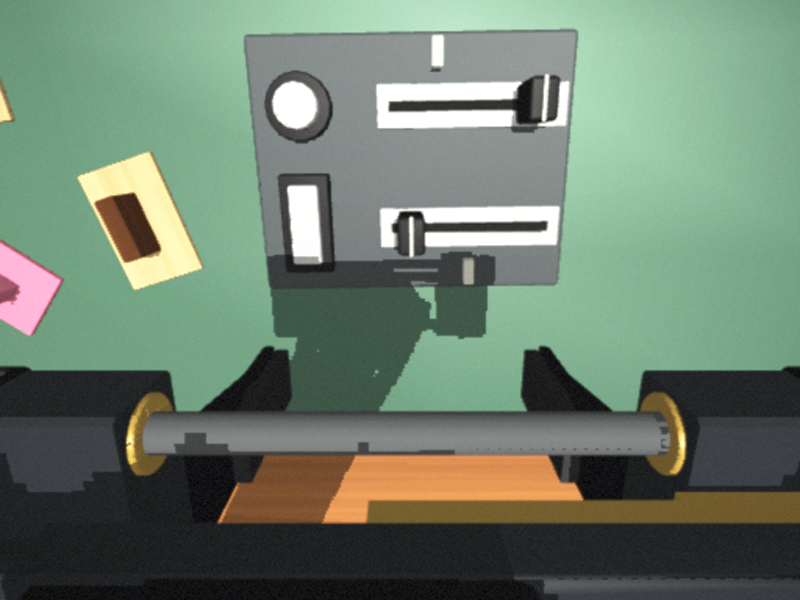

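View pics/wt1_v.png

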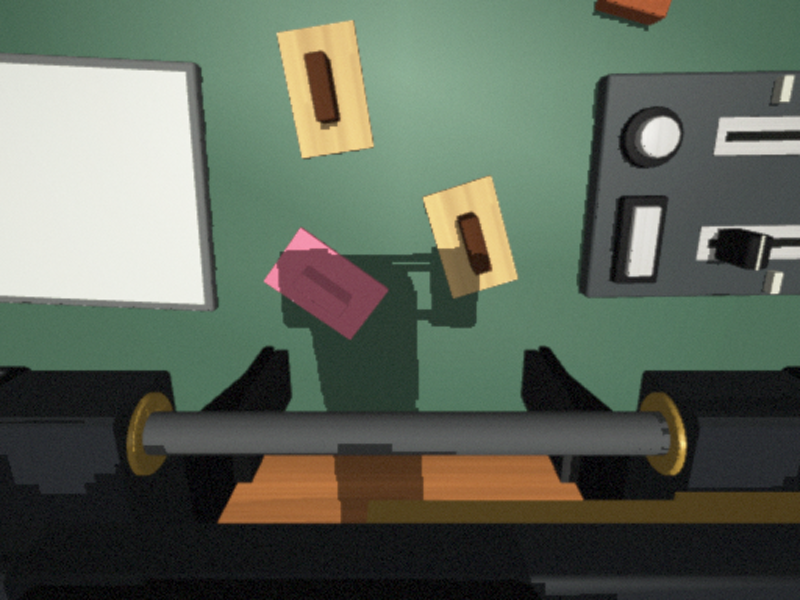

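View pics/wp1_v.png

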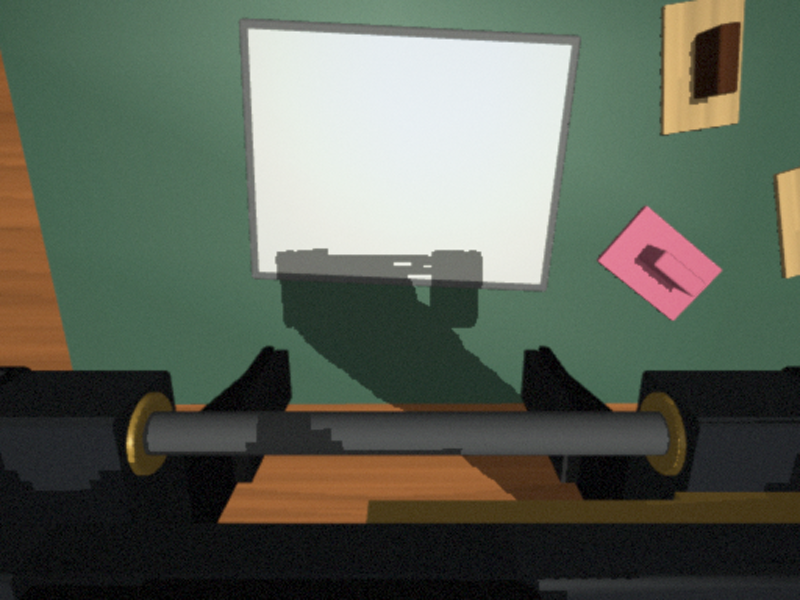

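The console picture shows the far fader at (545,98) and its clip at (437,52). The near fader is at (412,232) and its clip at (467,270). The keys are at (297,104) and (305,222). The template picture shows two plywood templates at (325,90) and (470,237).

Run:
```python
from h import *
c=eyes.calibration("wrist")
def P(n,pts,z): 
    T=np.load(f"pics/{n}.npy"); r=[toplane(c,(u*.64,v*.64),z,T) for u,v in pts]; return np.array(r)
def ang(a,b): return np.degrees(np.arctan2(*(a-b)[::-1]))
k=P("wc1",[(247,35),(577,30),(558,284),(272,287)],22); print("cons",k.round(1),k.mean(0).round(1),ang(k[0],k[1]),ang(k[3],k[2]))
for n,p,z in (("clipf",(437,52),32.5),("clipn",(467,270),32.5),("ff",(545,98),65.5),("fn",(412,232),65.5),("rk",(295,104),40),("lk",(305,222),40)):
    print(n,P("wc1",[p],z).round(1))
for nm,q in (("B",[(276,33),(352,20),(373,147),(302,158)]),("A",[(423,196),(492,177),(517,279),(454,299)])):
    k=P("wt1",q,6); print(nm,k.mean(0).round(1),ang(k[0],k[3]),ang(k[1],k[2]),np.linalg.norm(k[0]-k[3]),np.linalg.norm(k[0]-k[1]))
k=P("wp1",[(241,20),(579,38),(547,290),(253,278)],14); print("panel",k.round(1),k.mean(0).round(1),ang(k[0],k[1]),ang(k[3],k[2]))
k=P("wt1",[(323,86),(474,241)],30);print(k)
```

```text
cons [[ 607.6 -168.2]
 [ 610.2 -402.5]
 [ 423.2 -406.1]
 [ 421.  -170.3]] [ 515.5 -286.8] 90.6493478893664 90.51847793927158
clipf [[ 594.5 -302.9]]
clipn [[ 437.8 -329.4]]
ff [[ 561.3 -371.8]]
fn [[ 473.7 -285.3]]
rk [[ 560.2 -203. ]]
lk [[ 477.2 -204.8]]
B [596.7  65.5] 8.53009109969418 8.544498727341901 99.1355362375109 62.99530797087131
A [470.7 -62. ] 17.41145953463887 16.799901346435156 101.42324126711024 63.10224151277686
panel [[629.8 443. ]
 [616.2 173.1]
 [405.4 181.2]
 [417.8 453.9]] [517.3 312.8] 87.1101804491316 87.41074107192142
[[598.37770049  63.97441029]
 [473.74685376 -60.66114666]]
```

```bash
cat >> h.py <<'E'
def fader(x,y0,y1,up=150,yaw=-90,z=58):
    A=att(yaw); ctrl.open_gripper(); ctrl.movep([x,y0,up],A); ctrl.move_l([x,y0,z],100,f_stop=15)
    ctrl.close_gripper(12); g=ctrl.get_finger_gap(); ctrl.move_l([x,y1,z],60); print("fader gap",g,ctrl.get_finger_gap(),ctrl.get_tcp_pos(),ctrl.get_ft_force())
    ctrl.open_gripper(); ctrl.move_l([x,y1,up],150)
E
python3 -W ignore - <<'E'
from h import *
ctrl.movep([450,-100,260],att(-90))
fader(561,-372,-303); fader(472,-285.3,-329)
ctrl.movep([450,-310,240],att(-90)); wristshot("wc2"); print(ctrl.get_clock())
E
```

```text
fader gap 0.22920623142323335 0.23153302626157632 [ 560.23250997 -301.8336536    57.92789124] [-4.85764142 -0.24187223  4.62495993]
fader gap 0.22797459865228634 0.22729942888151602 [ 472.45404206 -329.53043478   58.0600718 ] [ 5.40223439 -1.7455893  -4.85255878]
18.8667
```

View pics/wc2_v.png

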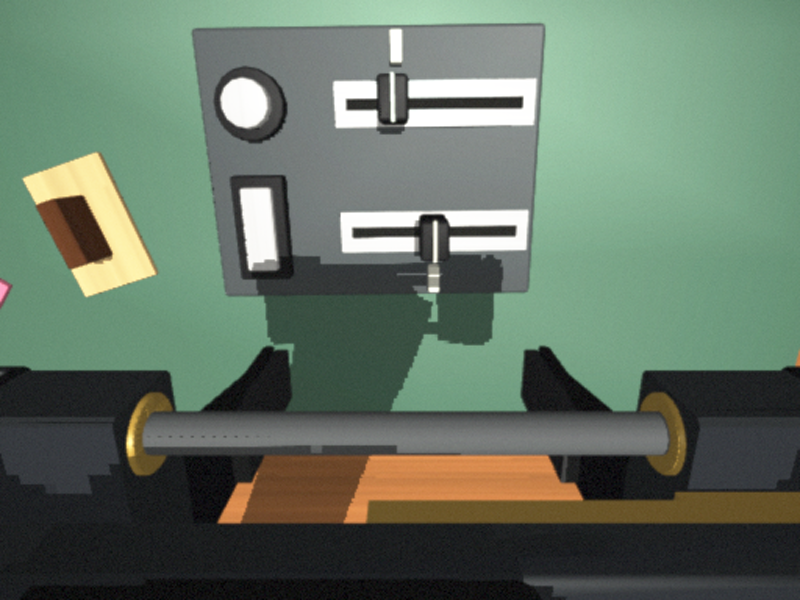

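Both faders sit beside their clips: far line (393,97) against clip (396,47), near line (435,238) against clip (433,280). Next I'll compute the offsets and place the templates.

```bash
python3 -W ignore - <<'E'
from h import *
c=eyes.calibration("wrist");T=np.load("pics/wc2.npy")
for n,p,z in (("clipf",(396,47),32.5),("ff",(393,97),65.5),("clipn",(433,280),32.5),("fn",(435,238),65.5),("rk",(243,103),40),("lk",(261,228),40)):
    print(n,toplane(c,(p[0]*.64,p[1]*.64),z,T).round(1))
# IK for templates
for x,y,j in ((470.7,-62,17.1),(596.7,65.5,8.5)):
    for a in (j+90,j-90): print(x,y,a,solver.inverse_kinematics([x,y,32],att(a)))
for x,y in ((470,313),(565,313)):
    for a in (177.2,-2.8): print(x,y,a,solver.inverse_kinematics([x,y,60],att(a)))
E
```

```text
clipf [ 594.3 -303.5]
ff [ 560.5 -302.1]
clipn [ 435.4 -330.4]
fn [ 473.3 -329.3]
rk [ 559.4 -201.7]
lk [ 476.1 -206.2]
470.7 -62 107.1 [ 62.46866052  34.10567908 -70.87146867 115.39105935  38.36491392
  58.59820597  79.88308796]
470.7 -62 -72.9 [ 55.18327133  26.84219195 -60.48741339 115.62305253  29.01980915
  54.09719003 -93.34557272]
596.7 65.5 98.5 [ 39.90596367  51.94075768 -71.78315305  96.75395424  52.0515131
  71.52219287  54.38423416]
596.7 65.5 -81.5 [  30.22261204   39.60242249  -53.88535801   97.18155758   35.6687415
   62.02458434 -116.44632587]
470 313 177.2 [ 15.32662425  43.96216276 -71.45200025 101.39564633  44.83277919
  68.98050295 107.89261984]
470 313 -2.8 [  7.10447466  34.18449512 -57.2166286  101.72167641  32.26670777
  62.22884642 -64.1855101 ]
565 313 177.2 [ 13.5091191   53.80661094 -71.86694428  88.45133133  52.0985192
  76.4015243  112.91665967]
565 313 -2.8 [ 11.6852351   50.3868755  -67.29943673  88.53688858  47.77483255
  73.68491774 -65.04571252]
```

```bash
cat >> h.py <<'E'
def pick(x,y,jaw,z=32):
    A=att(jaw); ctrl.open_gripper(); ctrl.movep([x,y,130],A); hit=ctrl.move_l([x,y,z],100,f_stop=12)
    ctrl.close_gripper(30); g=ctrl.get_finger_gap(); ctrl.move_l([x,y,z+70],100); print("pick",hit,g,ctrl.get_finger_gap(),ctrl.get_ft_force().round(1) if hasattr(ctrl.get_ft_force(),'round') else ctrl.get_ft_force())
def place(x,y,jaw,z=46):
    A=att(jaw); ctrl.movep([x,y,110],A); ctrl.dwell(.2); print("carry gap",ctrl.get_finger_gap()); ctrl.move_l([x,y,z+8],80); 
    h=ctrl.move_l([x,y,z-1],20,f_stop=6); print("place hit",h,ctrl.get_tcp_pos(),ctrl.get_finger_gap()); ctrl.open_gripper(); ctrl.move_l([x,y,150],120)
PC=np.array([517.3,312.8]); PY=-2.8
def pan(x,y):
    return PC+Rot.from_euler('z',PY,degrees=True).as_matrix()[:2,:2]@[x,y]
E
python3 -W ignore - <<'E'
from h import *
pick(471.3,-61.5,17.1-90)
x,y=pan(-48,0); place(x,y,PY)
wristshot("wp2"); print(ctrl.get_clock())
E
```

```text
pick False 0.17956958562046182 0.18185686547034113 [-0.3 -0.  -1.3]
carry gap 0.18085223921246288
place hit True [469.48678378 315.07570857  46.01393946] 0.18018505232135165
28.5583
```

View pics/wp2_v.png

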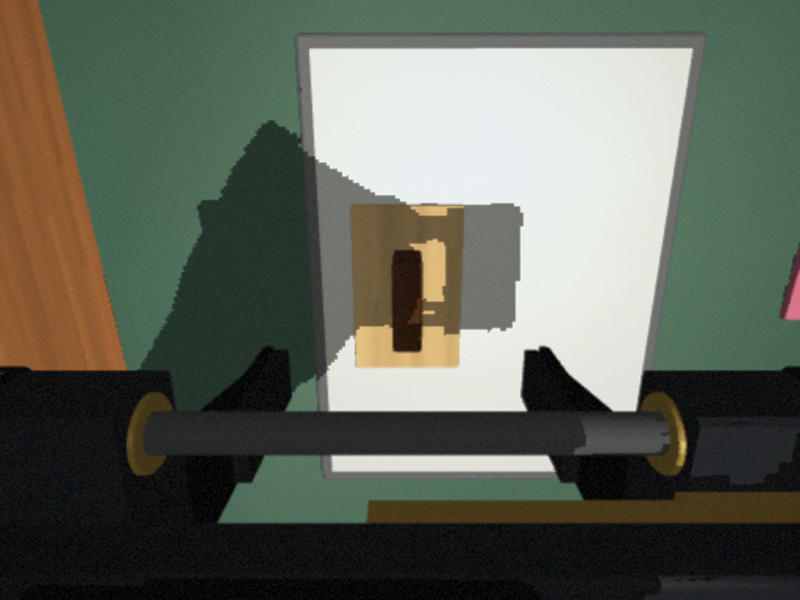

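Template A lies flat on the glass at (407,287) and is well aligned. Before picking B, I'll check that it hasn't been knocked.

```bash
python3 -W ignore - <<'E'
from h import *
ctrl.movep([540,65,260],att(-81.5)); f,T=wristshot("wt2")
hsv=cv2.cvtColor(f,cv2.COLOR_RGB2HSV); m=cv2.inRange(hsv,(12,60,120),(30,200,255)); m[215:]=0
c=eyes.calibration("wrist")
for q in cv2.findContours(m,cv2.RETR_EXTERNAL,cv2.CHAIN_APPROX_NONE)[0]:
    if cv2.contourArea(q)<1500: continue
    w=np.array([toplane(c,p[0],6,T) for p in q],np.float32); print(cv2.minAreaRect(w))
E
```

```text
((464.58154296875, 323.5382080078125), (104.85257720947266, 67.20862579345703), 87.16278839111328)
((588.9692993164062, 36.50467300415039), (98.78907775878906, 64.10218811035156), 8.283658027648926)
```

View pics/wt2_v.png

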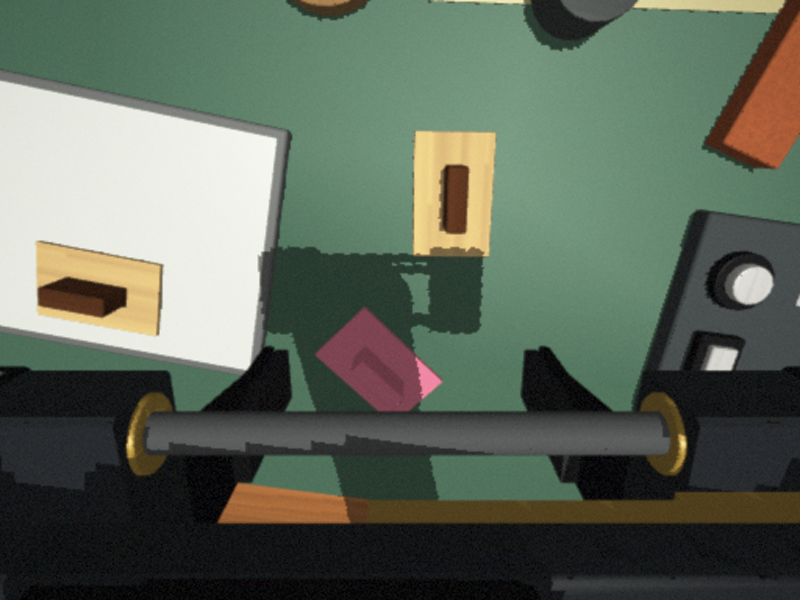

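B was knocked about 30 mm and is now at (589,36.5), picture (455,195). I'll pick it there.

```bash
python3 -W ignore - <<'E'
from h import *
pick(589,36.5,8.3-90)
x,y=pan(48,0); place(x,y,PY)
ctrl.movep([450,314,300],att(-90)); wristshot("wp3"); 
f=eyes.grab_frame("scene"); cv2.imwrite("pics/scene3.png",cv2.resize(f[:,:,::-1],(800,600)))
print(ctrl.get_clock())
E
```

```text
pick False 0.18082353678026614 0.17929150811731973 [-0.8  0.2 -1.1]
carry gap 0.18421409257954838
place hit True [565.33662193 310.40510795  45.99804211] 0.18184039197204482
39.9417
```

View pics/wp3_v.png

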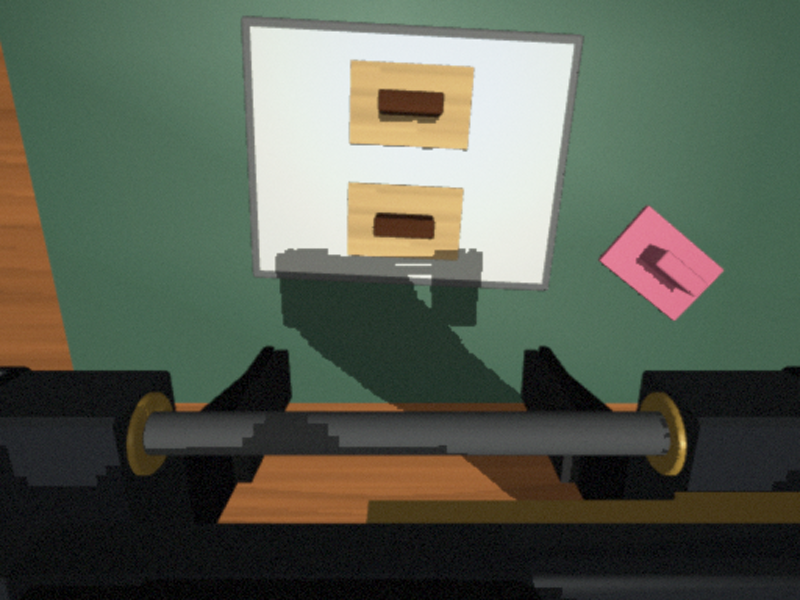

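View pics/scene3.png

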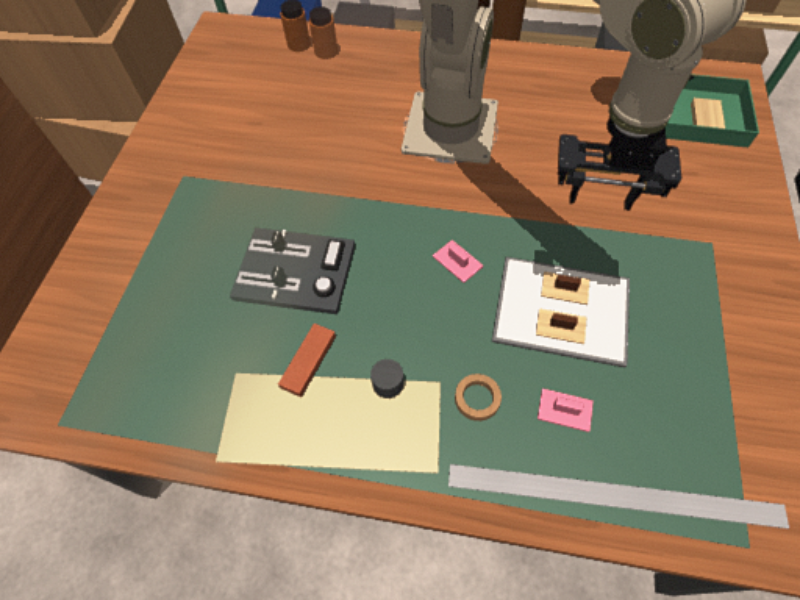

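Both templates lie side by side on the glass at (411,104) and (405,221), and the scene agrees. Now the round key.

```bash
cat >> h.py <<'E'
def press(x,y):
    A=att(-90); ctrl.close_gripper(10); ctrl.movep([x,y,100],A); ctrl.move_l([x,y,66],60); ctrl.dwell(.2); f0=np.array(ctrl.get_ft_force())
    h=ctrl.move_l([x,y,54.5],12,f_stop=14); print("press",h,ctrl.get_tcp_pos(),np.array(ctrl.get_ft_force())-f0)
    ctrl.dwell(.15); print(ctrl.get_tcp_pos(),np.array(ctrl.get_ft_force())-f0); ctrl.move_l([x,y,100],60)
E
python3 -W ignore - <<'E'
from h import *
press(559.8,-202.3)
ctrl.movep([450,-290,240],att(-90)); wristshot("wc4")
f=eyes.grab_frame("scene"); cv2.imwrite("pics/scene4.png",cv2.resize(f[:,:,::-1],(800,600)))
print(ctrl.get_clock())
E
```

```text
press True [ 560.01360343 -202.25590431   60.49366628] [-2.16754077  0.51028212  6.2206257 ]
[ 559.99311311 -202.27571261   60.47303301] [-2.3616984  -0.35125882  8.05727017]
46.8917
```

View pics/wc4_v.png

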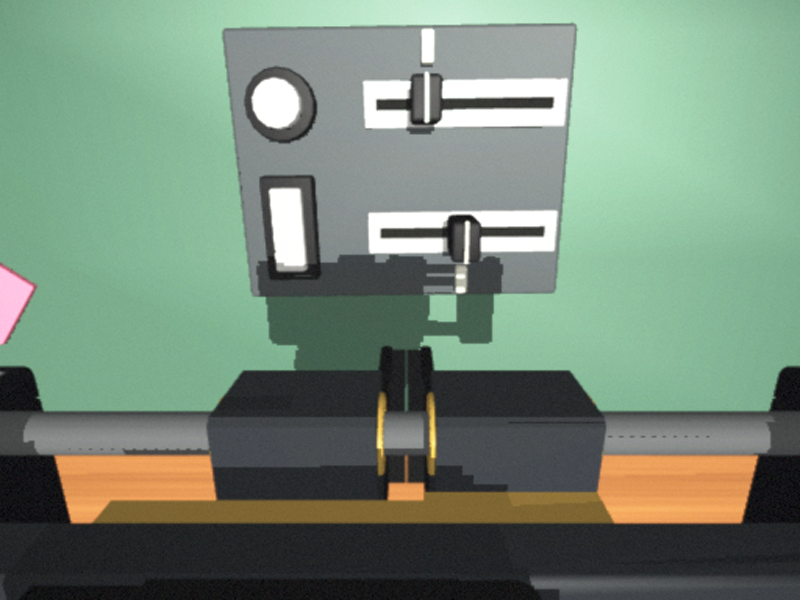

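View pics/scene4.png

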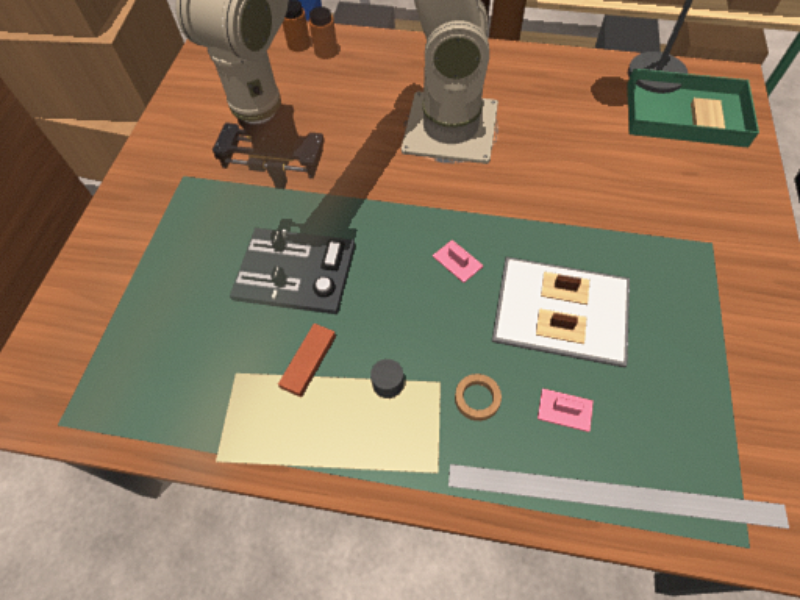

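The picture and the scene show the faders and templates unchanged. The press stopped at a fingertip height of about 38.5 mm, only about 1.5 mm down, so it was probably incomplete. I'll press again, deeper.

```bash
cat >> h.py <<'E'
def press2(x,y,zmin=55.0,fs=30):
    A=att(-90); ctrl.close_gripper(10); ctrl.movep([x,y,100],A); ctrl.move_l([x,y,64],60); ctrl.dwell(.3); f0=np.array(ctrl.get_ft_force())
    for z in np.arange(62,zmin-.1,-1):
        h=ctrl.move_l([x,y,z],10,f_stop=fs); ctrl.dwell(.1)
        f=np.array(ctrl.get_ft_force())-f0; print(h,z,np.round(ctrl.get_tcp_pos()[2],2),f.round(1))
        if h or f[2]>22: break
    ctrl.dwell(.2); ctrl.move_l([x,y,100],60)
E
python3 -W ignore - <<'E'
from h import *
press2(559.8,-202.3)
print(ctrl.get_clock())
E
```

```text
False 62.0 62.13 [ 0.1  1.4 -0.1]
False 61.0 61.07 [0.8 1.1 0.9]
False 60.0 60.48 [-0.4  0.8  5.1]
False 59.0 60.28 [-4.2  1.5 14.4]
False 58.0 60.14 [-9.8  2.4 22.3]
51.8667
```

The force rises hard at a fingertip height of about 38.4 mm. The closed finger pair (19 × 30 mm) must be landing on the key's ring. I'll use one finger of the open gripper instead, after segmenting the caps for accurate centres.

```bash
python3 -W ignore - <<'E'
from h import *
c=eyes.calibration("wrist")
for n in ("wc1","wc2","wc4"):
    f=cv2.imread(f"pics/{n}.png");T=np.load(f"pics/{n}.npy"); g=f.min(2)
    m=(g>100).astype(np.uint8); m[190:]=0
    h=cv2.cvtColor(f,cv2.COLOR_BGR2HSV); m[h[:,:,1]>45]=0
    N,L,S,C=cv2.connectedComponentsWithStats(m)
    for i in range(1,N):
        if S[i,4]>60 and S[i,0]<512:
            ys,xs=np.where(L==i); w=np.array([toplane(c,p,40,T) for p in zip(xs,ys)],np.float32)
            if abs(w[:,1].mean()+203)<15: print(n,S[i],w.mean(0),cv2.minAreaRect(w))
E
```

```text
wc1 [174  51  31  32 778] [ 559.94415 -202.94812] ((560.0012817382812, -203.18600463867188), (33.093482971191406, 31.967666625976562), 86.83452606201172)
wc1 [ 183  118   24   51 1014] [ 476.2561  -204.33519] ((475.4121398925781, -204.25221252441406), (59.28846740722656, 23.712753295898438), 0.5516084432601929)
wc2 [141  49  33  34 854] [ 559.75195 -202.82599] ((559.5421752929688, -203.30540466308594), (33.146240234375, 31.81529426574707), 83.48006439208984)
wc2 [ 153  120   25   54 1094] [ 476.02725 -204.52385] ((474.7813720703125, -204.47686767578125), (59.54375076293945, 23.45127296447754), 0.726782500743866)
wc4 [160  49  39  34 913] [ 559.93146 -203.58502] ((560.703125, -204.57044982910156), (33.20702362060547, 37.126529693603516), 30.409433364868164)
wc4 [ 172  120   25   54 1141] [ 476.04044 -204.48297] ((475.0606689453125, -204.4185028076172), (59.610660552978516, 23.951826095581055), 0.6644178628921509)
```

```bash
cat >> h.py <<'E'
def press3(x,yk,zmin=55.0,off=50):
    A=att(-90); y=yk+off; ctrl.open_gripper(); ctrl.movep([x,y,110],A); ctrl.move_l([x,y,64],60); ctrl.dwell(.3); f0=np.array(ctrl.get_ft_force())
    for z in np.arange(62,zmin-.1,-1):
        h=ctrl.move_l([x,y,z],10,f_stop=30); ctrl.dwell(.1)
        f=np.array(ctrl.get_ft_force())-f0; print(h,z,np.round(ctrl.get_tcp_pos()[2],2),f.round(1))
        if h or f[2]>18: break
    ctrl.dwell(.2); ctrl.move_l([x,y,110],60)
E
python3 -W ignore - <<'E'
from h import *
press3(559.9,-202.9)
print(ctrl.get_clock())
E
```

```text
False 62.0 62.13 [1.  0.7 1.7]
False 61.0 61.1 [1.9 0.3 2.9]
False 60.0 60.42 [-1.6  0.4  6.2]
False 59.0 60.18 [-4.1  0.6 14.4]
False 58.0 59.94 [-7.5  1.1 22.8]
57.9833
```

```bash
python3 -W ignore - <<'E'
from h import *
x,y=559.9,-152.9
ctrl.movep([x,y,110],att(-90)); ctrl.move_l([x,y,74],60); ctrl.dwell(.5)
def F(n=10):
    r=[]
    for _ in range(n): ctrl.dwell(.04); r.append(list(ctrl.get_ft_force())+list(ctrl.get_effort())[:0])
    return np.mean(r,0)
f0=F()
for z in (72,70,68,67,66,65,64,63,62,61,60,59):
    ctrl.move_l([x,y,z],10,f_stop=30); print(z,np.round(ctrl.get_tcp_pos()[2],2),(F()-f0).round(2))
f,T=wristshot("wk"); cv2.imwrite("pics/side_k.png",cv2.resize(eyes.grab_frame("side")[60:200,230:370,::-1],(600,600),interpolation=cv2.INTER_CUBIC))
ctrl.move_l([x,y,110],60); print(ctrl.get_clock())
cv2.imwrite("pics/side_k2.png",cv2.resize(eyes.grab_frame("side")[60:200,230:370,::-1],(600,600),interpolation=cv2.INTER_CUBIC))
E
```

```text
72 71.89 [ 0.31  0.01 -0.18]
70 69.89 [ 0.17 -0.09  0.04]
68 67.88 [ 0.25 -0.14 -0.3 ]
67 66.9 [ 0.21 -0.06 -0.22]
66 66.1 [0.66 0.09 1.6 ]
65 65.04 [ 1.19 -0.07  1.79]
64 63.99 [ 1.51 -0.22  2.44]
63 62.99 [ 1.84 -0.09  3.08]
62 62.01 [1.93 0.15 4.1 ]
61 61.01 [2.38 0.23 4.19]
60 60.4 [0.36 0.17 8.64]
59 60.15 [-3.27  1.21 16.97]
69.3
```

View pics/wk_v.png

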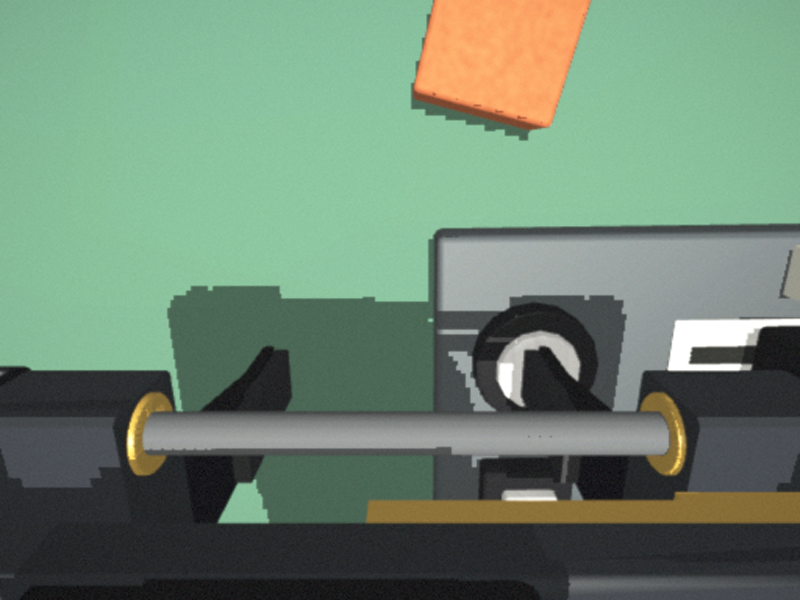

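View pics/side_k.png

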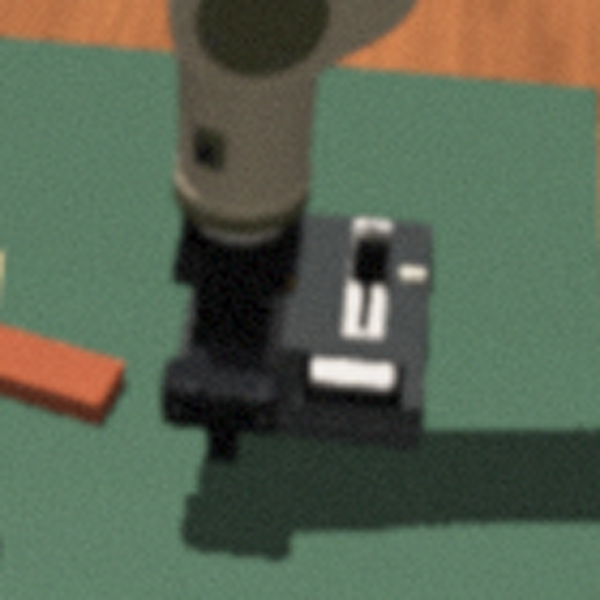

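This settles it: contact begins at 66.3 and the hard stop is at 60.4, which is 6 mm of travel at about 5 N. So the round key was fully pressed, and the fingertips stand about 4 mm lower than assumed. Before the long key I'll check the state once more and then press it.

```bash
python3 -W ignore - <<'E'
from h import *
ctrl.movep([450,-290,240],att(-90)); wristshot("wc5")
f=eyes.grab_frame("scene"); cv2.imwrite("pics/scene5.png",cv2.resize(f[:,:,::-1],(800,600)))
a=cv2.imread("pics/scene4.png").astype(int)-cv2.imread("pics/scene5.png"); print("scene diff mat region",(abs(a).max(2)>60)[180:540,80:760].sum())
b=cv2.imread("pics/wc4.png").astype(int)-cv2.imread("pics/wc5.png"); print("console diff",(abs(b).max(2)>60)[:190].sum())
E
```

```text
scene diff mat region 238
console diff 421
```

Run:
```python
import cv2,numpy as np
a=cv2.imread("pics/wc5_v.png")[:330];b=cv2.imread("pics/scene5.png")
cv2.imwrite("pics/chk5.png",np.vstack([cv2.resize(a,(700,289)),cv2.resize(b[220:440,220:660],(700,300))]))
```

```text
(no output)
```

View pics/chk5.png

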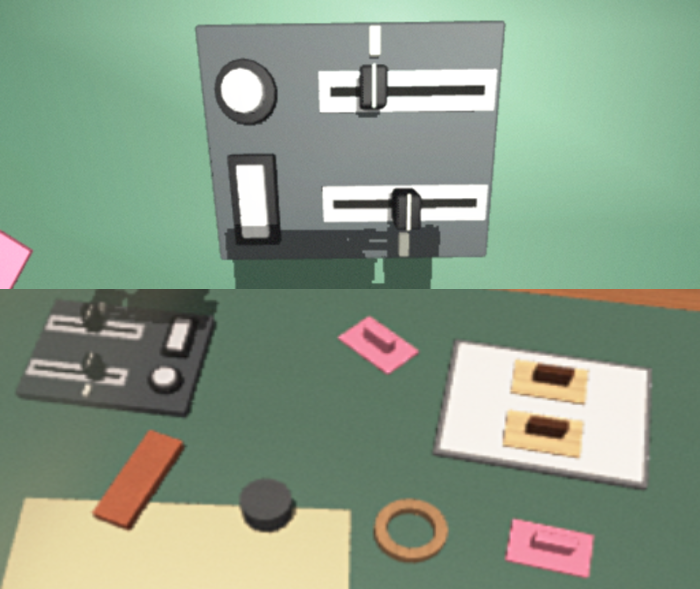

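The faders are still level (374,85 and 409,208) and both templates are still on the glass. Pressing the long key.

```bash
python3 -W ignore - <<'E'
from h import *
x,y=476,-154.5
ctrl.open_gripper(); ctrl.movep([x,y,110],att(-90)); ctrl.move_l([x,y,72],60); ctrl.dwell(.3); f0=np.array(ctrl.get_ft_force())
for z in (67,65,63,61,60,59):
    h=ctrl.move_l([x,y,z],15,f_stop=30); ctrl.dwell(.15); print(h,z,np.round(ctrl.get_tcp_pos()[2],2),(np.array(ctrl.get_ft_force())-f0).round(2))
    if h: break
ctrl.dwell(.2); ctrl.move_l([x,y,110],60)
print(ctrl.get_clock())
E
```

```text
False 67 67.05 [-0.08 -0.54  1.1 ]
False 65 65.02 [ 0.32 -0.29  1.2 ]
False 63 63.0 [ 0.57 -0.55  0.51]
False 61 61.15 [-0.15 -0.3   3.74]
False 60 60.11 [ 0.6  -0.35  3.98]
False 59 59.06 [ 0.7  -0.21  5.34]
76.3417
```

No hard stop was reached this time, so I'll press again, deeper, until it bottoms.

```bash
python3 -W ignore - <<'E'
from h import *
x,y=476,-154.5
ctrl.move_l([x,y,72],60); ctrl.dwell(.5); f0=np.array(ctrl.get_ft_force())
for z in np.arange(67,52.4,-1):
    h=ctrl.move_l([x,y,z],15,f_stop=25); ctrl.dwell(.25); f=np.mean([ctrl.get_ft_force() for _ in range(3)],0)-f0; print(h,z,np.round(ctrl.get_tcp_pos()[2],2),f.round(2))
    if h or f[2]>14: break
f,T=wristshot("wk2"); ctrl.move_l([x,y,110],60)
print(ctrl.get_clock())
E
```

```text
False 67.0 67.05 [-0.26 -0.36 -0.47]
False 66.0 66.0 [ 0.74 -0.08 -0.99]
False 65.0 65.01 [ 1.07  0.68 -0.03]
False 64.0 64.01 [ 1.15  0.85 -0.2 ]
False 63.0 63.02 [ 1.3  -0.19 -0.49]
False 62.0 62.09 [ 1.55 -0.13  0.89]
False 61.0 61.05 [ 1.34 -0.01  0.83]
False 60.0 60.06 [ 2.16 -0.16  3.53]
False 59.0 59.05 [2.44 0.   4.21]
False 58.0 58.04 [2.46 0.97 3.21]
False 57.0 57.06 [ 2.88 -0.73  4.79]
False 56.0 56.43 [ 0.33  0.95 10.3 ]
False 55.0 56.27 [-5.49  1.5  24.1 ]
85.475
```

View pics/wk2_v.png

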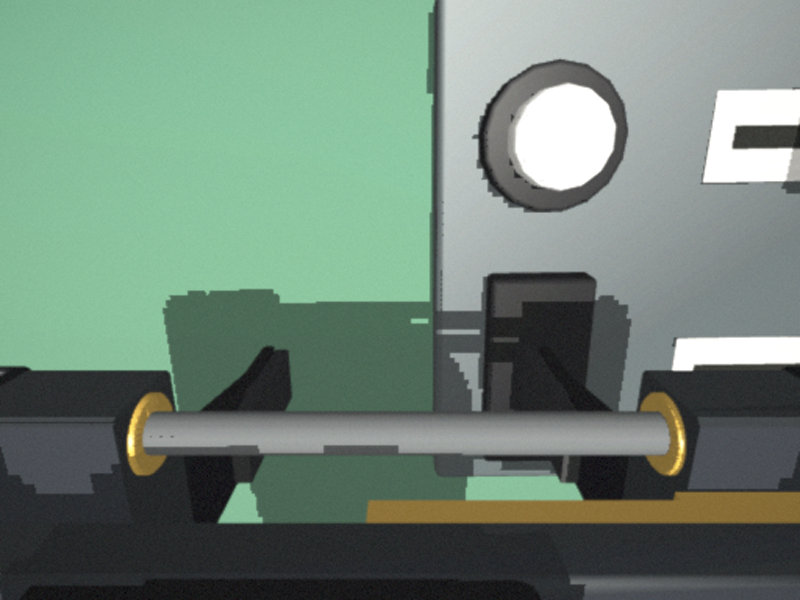

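The long key contacted at 62.3 and bottomed at 56.4, so it was fully pressed. The round key's heights were 4 mm higher, so I'll triangulate its cap height before trusting that press.

```bash
python3 -W ignore - <<'E'
from h import *
c=eyes.calibration("wrist")
def cap(n):
    f=cv2.imread(f"pics/{n}.png"); g=(f.min(2)>130).astype(np.uint8); g[cv2.cvtColor(f,cv2.COLOR_BGR2HSV)[:,:,1]>45]=0
    N,L,S,C=cv2.connectedComponentsWithStats(g); T=np.load(f"pics/{n}.npy")
    r=[]
    for i in range(1,N):
        w=toplane(c,C[i],40,T)
        if 500<S[i,4]<6000 and np.hypot(*(w-[560,-203]))<20: r.append((C[i],S[i]))
    return r,T
pts=[]
for n in ("wc1","wc2","wc4","wc5","wk2"):
    r,T=cap(n)
    for C,S in r: print(n,C.round(1),S,[toplane(c,C,z,T).round(1).tolist() for z in (36,40,44)]); pts.append(ray(c,C,T))
A=sum(np.eye(3)-np.outer(d,d)/(d@d) for o,d in pts);b=sum((np.eye(3)-np.outer(d,d)/(d@d))@o for o,d in pts);print(np.linalg.solve(A,b))
E
```

```text
wc1 [188.4  66.8] [174  52  30  31 721] [[560.3, -201.8], [559.9, -202.6], [559.6, -203.5]]
wc2 [156.1  65.3] [141  49  31  33 789] [[560.3, -201.1], [559.9, -202.4], [559.6, -203.6]]
wc4 [176.5  65.6] [161  49  32  34 826] [[560.3, -201.6], [559.9, -202.6], [559.6, -203.7]]
wc5 [176.8  65.8] [161  49  32  34 813] [[560.2, -201.6], [559.9, -202.6], [559.5, -203.6]]
wk2 [359.2  87.1] [ 325   53   70   69 3719] [[560.3, -203.9], [560.2, -202.7], [560.1, -201.4]]
[ 559.95432687 -202.6142063    40.20366436]
```

```bash
python3 -W ignore - <<'E'
from h import *
c=eyes.calibration("wrist");T=np.load("pics/wk.npy"); f=cv2.imread("pics/wk.png")
v=cv2.resize(f[190:270,290:400],(770,560),interpolation=cv2.INTER_CUBIC)
th=np.linspace(0,2*np.pi,60)
for z,col in ((44,(0,255,255)),(38.4,(0,255,0)),(34,(0,0,255))):
    P=np.array([proj(c,[559.95+16*np.cos(t),-202.6+16*np.sin(t),z],T) for t in th]); P=((P-[290,190]+.5)*7).astype(int)
    cv2.polylines(v,[P.reshape(-1,1,2)],True,col,1)
cv2.imwrite("pics/wkfit.png",v)
E
```

```text
(no output)
```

View pics/wkfit.png

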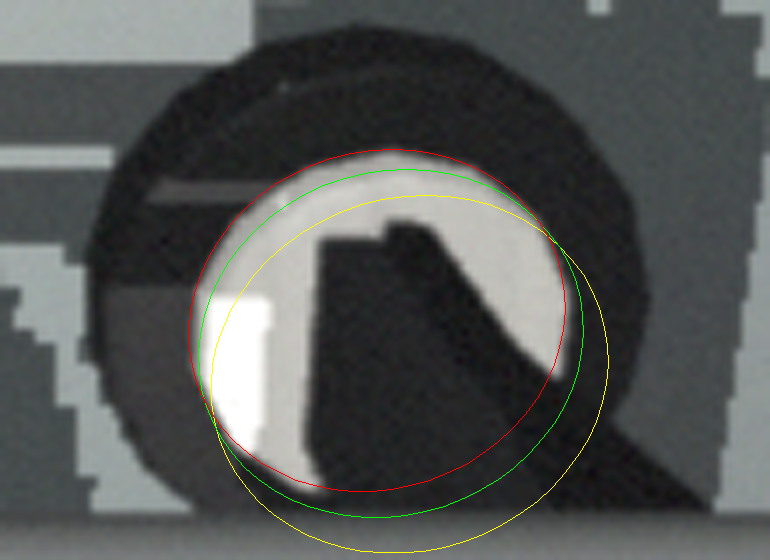

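The pressed cap fits the z=34 mm ring (red) exactly, so the round key was fully down. Both keys are done, so now I'll slide the faders home.

```bash
cat >> h.py <<'E'
def home(x,y0,yend=-384):
    A=att(-90); ctrl.open_gripper(); ctrl.movep([x,y0,150],A); ctrl.move_l([x,y0,58],100,f_stop=15)
    ctrl.close_gripper(12); g=ctrl.get_finger_gap(); ctrl.move_l([x,-370,58],60); h=ctrl.move_l([x,yend,58],20,f_stop=15)
    print("home",g,ctrl.get_finger_gap(),h,ctrl.get_tcp_pos(),ctrl.get_ft_force()); ctrl.open_gripper(); ctrl.move_l([x,ctrl.get_tcp_pos()[1],150],120)
E
python3 -W ignore - <<'E'
from h import *
home(560.5,-302); home(472.5,-329.5)
ctrl.movep([450,-310,240],att(-90)); wristshot("wc6")
f=eyes.grab_frame("scene"); cv2.imwrite("pics/scene6.png",cv2.resize(f[:,:,::-1],(800,600))); print(ctrl.get_clock())
E
```

```text
home 0.23008322521199864 0.23096133017916876 True [ 561.52069513 -380.2742562    57.97289042] [-1.16558801  0.34277538  5.09991961]
home 0.22941622880821172 0.22733170854483853 False [ 473.0822439  -381.57336644   57.98250388] [3.12468971 7.7108005  0.53289784]
100.0667
```

View pics/wc6_v.png

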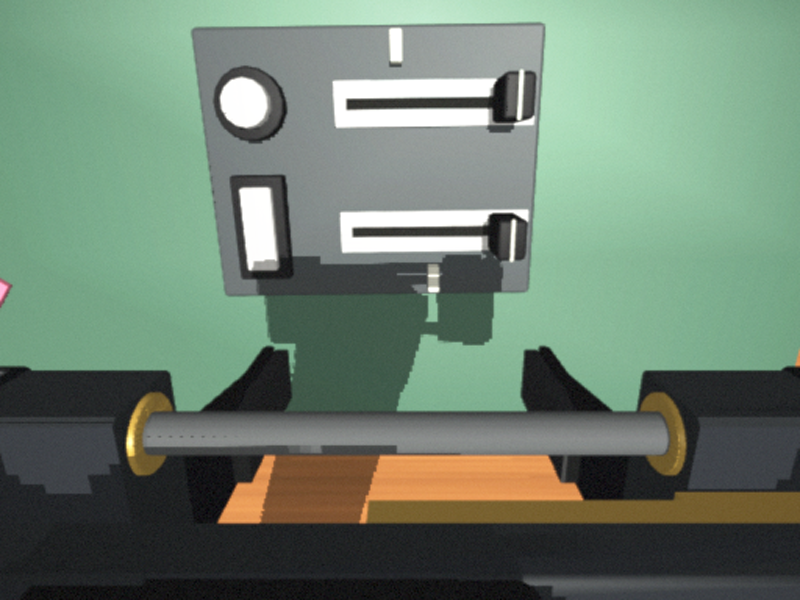

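View pics/scene6.png

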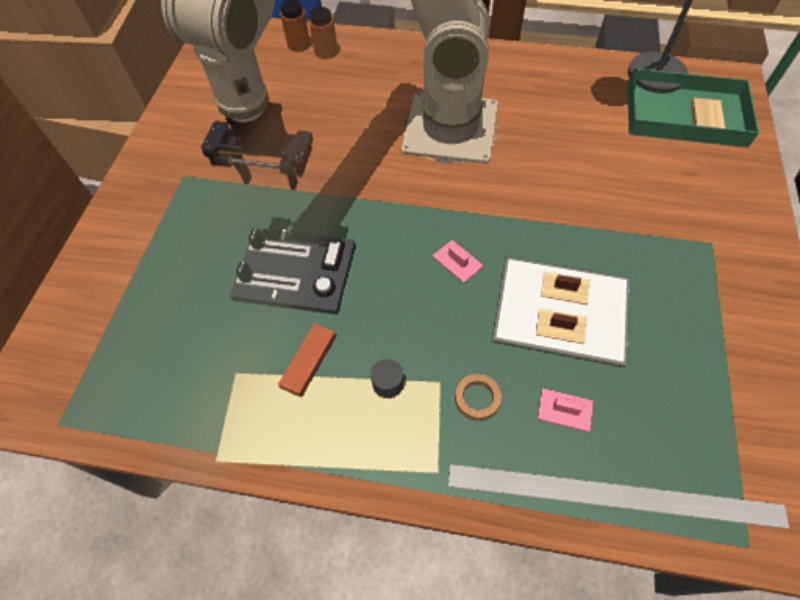

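Both faders are at the far ends from the keys (lines at 521,95 and 513,240), the keys are up, and the templates and clips are unmoved. One numeric check, then I'll hand in.

```bash
python3 -W ignore - <<'E'
from h import *
c=eyes.calibration("wrist");T=np.load("pics/wc6.npy")
w={n:toplane(c,(p[0]*.64,p[1]*.64),z,T) for n,p,z in (("ff",(521,95),65.5),("fn",(513,240),65.5),("clipf",(396,47),32.5),("clipn",(433,280),32.5))}
y0=-285.6-95
for n in w: print(n,w[n].round(1))
print("fader values mm ~",w["ff"][1]-(y0+.5),w["fn"][1]-(y0-.5))
ctrl.movep([470,0,330],att(-90)); f,T=wristshot("wend")
ctrl.close_job(); print(ctrl.get_clock())
E
```

```text
ff [ 561.4 -380.5]
fn [ 471.8 -381.5]
clipf [ 594.  -303.7]
clipn [ 435.2 -330.6]
fader values mm ~ -0.4190274105558274 -0.3637611289029792
the job is handed in; nothing more can be done
the job is handed in; nothing more can be done
```

The job is done and handed in at about 100 s of the 210 s limit; no verdict was reported.

**What I did**
- **Templates:** Two plywood templates were on the bench, both plain rectangles. I laid them side by side on the glass. One was knocked about 30 mm aside before I picked it, so I located it again first. I left the pink lookalikes and the wooden block in the tray alone.
- **Faders to clips:** By camera measurement, each fader was within about 1.5 mm of its clip (tolerance 5 mm).
- **Keys:** I pressed the round key fully, then the long key. Each travelled about 6 mm to a hard stop.
- **Faders home:** I then slid both faders to the ends away from the keys.

**Last checks**
- Both faders read within 0.5 mm of their ends.
- The clips had not moved, within measurement error, and both keys were up.
- The scene picture showed the templates flat on the glass and the bystanders where they started.

**What disagreed**
- I pressed the round key four times, because its contact heights read about 4 mm higher than the long key's, for a reason I did not find. A picture taken while it was held matched the cap at 34 mm, which is fully down.
- I pressed the long key twice. The first press stopped about 3 mm down, short of the bottom, so I repeated it to the hard stop.

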